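# Open the lidded canister on the dining table

## Task

Open the square canister: first take the cup off its lid and set it upright, gently, on the middle of the empty side plate. Then tip the loose wooden lid up by its front lip, with its back edge still resting on the canister, lift it off and stand it on edge in an empty slot of the wire rack. Drop nothing, keep the canister and side plate where they are, and leave the pepper mill, jar, shaker and spoon undisturbed.

Things in the scene. Friction and masses are not known exactly. Their poses are not given: they have to be found in the camera images.
- canister: Loose open-topped square stoneware canister, 1.6 kg: outside 112 mm (its x) by 114 mm (its y), 160 mm high, walls 6 mm, mouth 100 x 102 mm. Origin: centre of its underside. Its x axis points away from the side where the lid overhangs most.
- canister_back (a point): Middle of the canister's back rim: outer top edge, 56 mm along +x of the canister's axis, 160 mm above its foot. The lid tips about this edge.
- lid: Loose wooden lid, no knob, 0.19 to 0.34 kg: plate 148 (its x) x 130 x 10 mm, z up. Origin: centre of the plate's underside, which rests on the rim. Below it a plug 94 x 96 x 10 mm deep, centred at x = +10 mm, sits in the mouth with 3 mm play. The plate overhangs the canister by 28 mm in front (lid -x: the lip, free underneath, full width), 8 mm at back and sides. Too wide to span.
- lid_front (a point): Middle of the lid's front edge, on the plate's underside (lid x = -74 mm).
- lid_back (a point): Point on the plate's underside that rests on the middle of the canister's back rim (lid x = +66 mm).
- cup: Loose round stoneware cup without a handle, 0.11 to 0.22 kg, 62 mm across its rim and slightly narrower at its foot, 75 mm high, wall 4 mm, standing upright on the lid. Origin: centre of its underside.
- plate: Empty round side plate, loose, 170 mm across, 16 mm high, about 0.35 kg; its flat middle is 5 mm thick. Origin: centre of its underside.
- rack: Steel wire plate rack, fixed. Origin: on the table under its centre. Two rails along its x at y = -45 and +45 mm, tops 20 mm up, carry what stands in it. Four upright hoops of 8 mm wire across x, 84 mm tall, 90 mm wide, at x = -60, -20, 20, 60 mm: slots 32 mm clear, centred at x = -40, 0 (both empty) and +40 (holds a round saucer, 110 mm across, top 127 mm above the table).
- mill: Dark wooden pepper mill, 54 mm across, 150 mm high; origin under its centre. Leave alone.
- jar: Round stoneware jar, 90 mm across, 130 mm high; origin under its centre. Leave alone.
- shaker: Small glass shaker, 40 mm across, 75 mm high; origin under its centre. Leave alone.
- spoon: Steel spoon, 170 mm long along its x, flat on the table; origin under its middle. Leave alone.

How it is judged:
On the way, in this order (a step that is already met when the one before it is completed fails the run):
1. the cup stands on the side plate (horizontal distance between cup and plate below 0.045 m and z of cup in the frame of plate between -0.002 and 0.02 m and angle between cup's own z axis and vertical below 0.12 rad and linear speed of cup below 0.05 m/s and contact force between cup and the fingers below 0.05 N), for 0.2 s.
2. the lid is tipped up at the front by more than 20 degrees, its back edge still on the canister's back rim (within 30 mm) (angle between lid's own z axis and vertical above 0.35 rad and distance between lid_back and canister_back below 0.03 m), for 0.1 s.
At the end, for the whole second after the job is handed in: Cup upright on the side plate, centres within 45 mm; lid on edge (within about 20 degrees of upright) in one of the rack's two empty slots, on its rails, within 35 mm of its middle sideways; canister upright, within 50 mm of where it stood; all released and at rest (horizontal distance between cup and plate below 0.045 m and z of cup in the frame of plate between -0.002 and 0.02 m and angle between cup's own z axis and vertical below 0.12 rad and linear speed of cup below 0.05 m/s and x of lid in the frame of rack between -0.062 and 0.022 m and y of lid in the frame of rack between -0.035 and 0.035 m and z of lid in the frame of rack between 0.078 and 0.11 m and angle between lid's own z axis and vertical between 1.2 and 1.95 rad and linear speed of lid below 0.03 m/s and angular speed of lid below 0.2 rad/s and angle between canister's own z axis and vertical below 0.08 rad and distance of canister from where it was at the start of the episode below 0.05 m); the robot touches nothing.
It fails at once if the cup is tipped over, or dropped (falls free faster than 0.5 m/s) (angle between cup's own z axis and vertical above 0.6 rad or (contact force between cup and the fingers below 0.05 N and linear speed of cup above 0.5 m/s)).
It fails at once if the lid is dropped (falls free faster than 0.6 m/s) (contact force between lid and the fingers below 0.05 N and linear speed of lid above 0.6 m/s).
It fails at once if the canister is pushed more than 60 mm or tilted (distance of canister from where it was at the start of the episode above 0.06 m or angle between canister's own z axis and vertical above 0.3 rad).
It fails at once if the side plate is shifted more than 50 mm (distance of plate from where it was at the start of the episode above 0.05 m).
It fails at once if the mill, jar, shaker or spoon is disturbed (moved more than 40 mm) (distance of any of mill, jar, shaker, spoon from where it was at the start of the episode above 0.04 m).
It also fails if it takes over 69 s, if anything falls off the work surface, if the arm or the gripper's body presses on something with over 40 N, if the wrist force passes 120 N, or if a joint passes its speed limit or range.

## Robot

A 6-joint arm with a two-finger parallel gripper is mounted at the origin on the work surface. World frame = base frame: x ahead of the robot, y to its left, z up, the work surface at z = 0. Lengths are in m, angles in rad, forces in N, time in s.
With the tool pointing down it reaches from about 0.375 to 0.975 m from the base axis. Payload 3.8 kg.
Tool frame: the origin (TCP) lies midway between the tips of the shut fingers; the grasp point (between the pads) lies 19 mm behind it; z points along the fingers, y is the line along which they close (so a half turn about z gives the same grasp; the last joint's range is limited). The gripper opens to 88 mm and grips with 3 to 60 N. Pads are 18 mm wide; open, the fingers measure 123 mm over their backs; the gripper's body (75 mm by 187 mm) begins 45 mm behind the grasp point.
Start: joints at [1.281, 0.264, 1.604, -0, 1.274, -0.037], TCP at [0.169, 0.654, 0.239] pointing down, gripper open.
Joint ranges: [-2.63, 2.63], [-0.94, 2.18], [0.31, 2.57], [-1.31, 4.45], [0, 2.66], [-2.55, 2.55]. Speed limits (rad/s): [2.57, 2.57, 3.14, 3.14, 3.14, 3.14].

## Interface

Orientations are given as a rotation vector (axis times angle).
In Python, from cell import manip, inverse_kinematics, cams, order gives the robot as it stands. Calls block until the motion is done:
- manip.move_pose(position, orientation): joint-space move of the TCP to a pose.
- manip.move_linear(position, rate=0.15, rot=None): straight line of the TCP; rot=None keeps the orientation; rate is the mean speed in m/s.
- manip.set_joints(angles): joint-space move.
- manip.set_gripper(opening, force=None): finger opening in m; force is the grip in N (None keeps the last); returns when the fingers have stopped.
- manip.dwell(seconds).
- inverse_kinematics(position, orientation): joint angles nearest the present ones, or None.
- manip.state(): the state.
- cams.capture(name): name is "scene" or "top"; returns a dict with "image" (400x640x3 uint8, blue, green, red), "z_map" (400x640 float32, m along the optical axis (not along the pixel's ray), 0 where there is no reading), "intrinsics" (3x3 intrinsics, pixels), "position" and "orientation" of the camera in the world. Camera axes: x right, y down, z forward; pixel columns grow to the right and rows downward; lengths in m; the calibration is good to about 2 mm. A picture is of the moment at which its call begins.
A pose or a line that the arm cannot do raises manip.IKError and nothing moves.
- order.close_job(): hands the job in; it is judged then, once.
The state is a dict: "clock": time; "joint_pos": joint angles; "joint_velocities": joint speeds; "tau": joint torques, N m; "tool_pos": TCP position; "tcp_rot": TCP orientation; "contact_force": force on the tool from outside, world axes, zero at the start; "moment": the same for the moment, N m; "gripper_width": finger opening in m; "grasp_force": force on a finger pad.
Only numpy, scipy, OpenCV 4.12 (cv2) and the standard library are available. Lean on these libraries where they do the work, as an engineer would, in place of code of your own. Each camera call takes 0.05 s, during which the arm holds its last target. There are 200 camera calls.

## Working session

There is one attempt and no reset: what is moved stays moved. The work goes in short steps, each a Python script; the robot and the scene stay as the last script left them, time stands still between calls to the robot, and variables do not carry over. Pictures are saved under pics/ and viewed, at most 10 in all, crops included, and the job is handed in when it is done.

```bash
ls; mkdir -p pics
python3 - <<'E'
from cell import manip,cams
import cv2,numpy as np
for n in("scene","top"):
    c=cams.capture(n); cv2.imwrite(f"pics/{n}0.png",c["image"]); np.savez(f"{n}0.npz",**c)
    print(n,c["position"],c["orientation"],c["intrinsics"].tolist(),(c["z_map"]>0).mean())
print(manip.state())
E
```

```text
pics
scene [1.1597537  0.13638787 0.92377972] [-1.66623645 -2.08722102  0.66995079] [[379.6936298860112, 0.0, 319.3010737534347], [0.0, 379.6936298860112, 195.1124848510697], [0.0, 0.0, 1.0]] 0.995890625
top [ 0.41871254 -0.00165256  1.34885871] [-2.15046028  2.14747207 -0.13550054] [[498.65139175511945, 0.0, 322.68011301981267], [0.0, 498.65139175511945, 202.13470754358076], [0.0, 0.0, 1.0]] 0.99596875
{'clock': 0.1, 'joint_pos': array([ 1.28109791e+00,  2.64679907e-01,  1.60519440e+00,  2.14156670e-05,
        1.27371563e+00, -3.68777928e-02]), 'joint_velocities': array([ 0.00033796, -0.0013556 , -0.00274306,  0.00016969,  0.00028151,
       -0.00116958]), 'tau': array([ 4.85451346e-04, -5.03611743e+01, -3.58069575e+01,  7.31403194e-02,
        2.31911702e-02, -2.10625262e-05]), 'tool_pos': array([0.16864301, 0.65294592, 0.23753434]), 'tcp_rot': array([-3.96039019e-01, -3.11618053e+00,  3.09003260e-03]), 'contact_force': array([-0.40001634, -0.75516663,  1.26141014]), 'moment': array([-0.02862987,  0.0242244 , -0.0267043 ]), 'grasp_force': 0.0, 'gripper_width': 0.08830646670152242}
```

View pics/scene0.png

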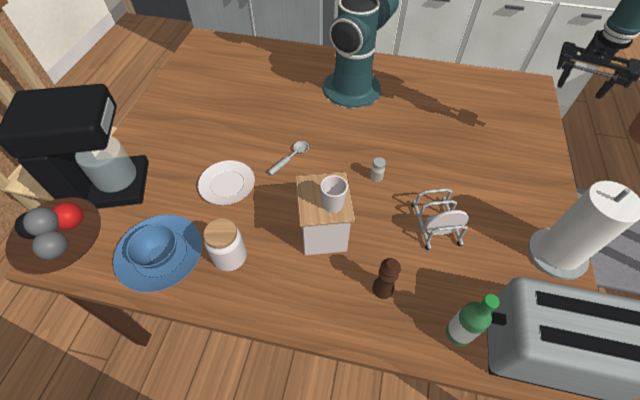

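View pics/top0.png

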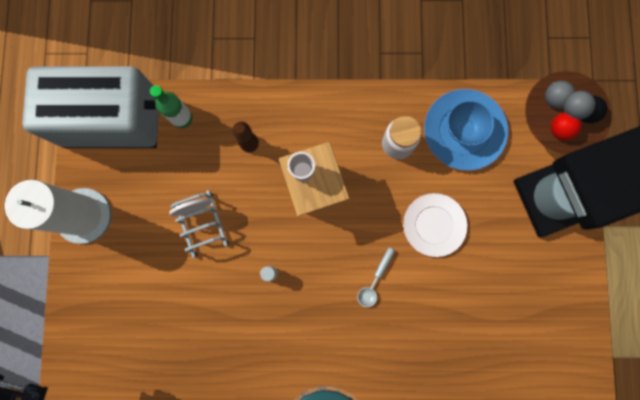

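The scene view shows the canister at about (325,215) with the cup on its lid at (333,190), the plate at (227,182) and the rack at (440,220) with the saucer at (450,222). In the top view the lid's corners are at (279,158), (331,143), (348,199) and (298,214). The cup is at (302,165), the plate at (436,225), and the rack at (205,225) with the saucer at its upper-left end.

```bash
cat > h.py <<'E'
import numpy as np,cv2
from scipy.spatial.transform import Rotation as R
def cloud(c):
    K=c["intrinsics"];z=c["z_map"];v,u=np.indices(z.shape)
    p=np.stack([(u-K[0,2])/K[0,0]*z,(v-K[1,2])/K[1,1]*z,z],-1)
    return p@R.from_rotvec(c["orientation"]).as_matrix().T+c["position"]
def ray(c,u,v,h):
    K=c["intrinsics"];d=R.from_rotvec(c["orientation"]).as_matrix()@[(u-K[0,2])/K[0,0],(v-K[1,2])/K[1,1],1]
    return c["position"]+d*(h-c["position"][2])/d[2]
E
python3 - <<'E'
from h import *
np.set_printoptions(precision=4,suppress=True)
T=dict(np.load("top0.npz"));S=dict(np.load("scene0.npz"));P={"top":cloud(T),"scene":cloud(S)}
def box(a,x,y,z): return a[(a[:,0]>x[0])&(a[:,0]<x[1])&(a[:,1]>y[0])&(a[:,1]<y[1])&(a[:,2]>z[0])&(a[:,2]<z[1])]
def at(n,u,v): return P[n][v,u]
for k,u,v in[("lid",325,185),("lidc1",283,160),("lidc3",344,197),("cup",302,165),("plate",436,225),("saucer",190,207),("shaker",268,273),("mill",244,135),("jar",405,133),("spoon",368,298)]: print("top",k,at("top",u,v))
for k,u,v in[("lid",312,215),("plate",227,182),("canwall",325,238),("saucer",447,225),("table",290,270)]: print("scene",k,at("scene",u,v))
c0=at("top",320,180)
for n in P:
    a=P[n].reshape(-1,3)
    b=box(a,(c0[0]-.13,c0[0]+.13),(c0[1]-.11,c0[1]+.11),(.155,.18))
    r=cv2.minAreaRect(b[:,:2].astype(np.float32)); print(n,"lid z",np.median(b[:,2]),r,len(b)); print(cv2.boxPoints(r))
    b=box(a,(c0[0]-.1,c0[0]+.15),(c0[1]-.11,c0[1]+.11),(.225,.30)); r=cv2.minEnclosingCircle(b[:,:2].astype(np.float32));print(n,"cup rim z",np.percentile(b[:,2],[10,50,95]),r)
    p=at("top",436,225)
    b=box(a,(p[0]-.11,p[0]+.11),(p[1]-.11,p[1]+.11),(.011,.03)); r=cv2.minEnclosingCircle(b[:,:2].astype(np.float32));print(n,"plate rim z",np.percentile(b[:,2],[10,50,95]),r,b[:,:2].mean(0))
# canister wall
a=P["scene"].reshape(-1,3);b=box(a,(c0[0],c0[0]+.12),(c0[1]-.1,c0[1]+.1),(.03,.13))
print("wall pts",len(b),cv2.minAreaRect(b[:,:2].astype(np.float32)))
np.save("wall.npy",b)
q=at("top",205,225)
for n in P:
    a=P[n].reshape(-1,3)
    for lo,hi in((.065,.095),(.098,.14)):
        b=box(a,(.25,.62),(.18,.42),(lo,hi)); r=cv2.minAreaRect(b[:,:2].astype(np.float32));print(n,"rack",lo,len(b),r,b[:,2].max())
I=cv2.resize(T["image"][180:265,160:245],None,fx=7,fy=7,interpolation=2);cv2.imwrite("pics/rack_top.png",I)
E
```

```text
top lid [0.6181 0.0018 0.171 ]
top lidc1 [0.6796 0.1033 0.1689]
top lidc3 [ 0.5887 -0.0435  0.1737]
top cup [0.6664 0.0571 0.1733]
top plate [ 0.5371 -0.2976  0.0041]
top saucer [0.5737 0.3437 0.0983]
top shaker [0.4084 0.146  0.075 ]
top mill [0.7504 0.2045 0.137 ]
top jar [ 0.7572 -0.1986  0.1308]
top spoon [ 0.3428 -0.1121  0.0051]
scene lid [0.6892 0.0149 0.1684]
scene plate [ 0.5274 -0.2931  0.003 ]
scene canwall [0.6956 0.0491 0.0827]
scene saucer [0.5758 0.3531 0.0648]
scene table [ 0.7633 -0.029  -0.0014]
top lid z 0.17113270612801434 ((0.6344428062438965, 0.030551709234714508), (0.14858494699001312, 0.1300138682126999), 18.496957778930664) 2862
[[ 0.5434  0.0686]
 [ 0.5846 -0.0547]
 [ 0.7255 -0.0075]
 [ 0.6843  0.1158]]
top cup rim z [0.2294 0.2436 0.2489] ((0.6505575180053711, 0.056918177753686905), 0.03115271031856537)
top plate rim z [0.0116 0.0145 0.0196] ((0.5368048548698425, -0.2912594676017761), 0.08479911088943481) [ 0.5366 -0.2922]
scene lid z 0.16878471659094935 ((0.6332479119300842, 0.031647272408008575), (0.1506592184305191, 0.13013625144958496), 18.6839599609375
[... 320 characters left out ...]
s 865 ((0.694288432598114, 0.044898007065057755), (0.12183963507413864, 0.041890937834978104), 88.7590103149414)
top rack 0.065 580 ((0.5385739207267761, 0.33500197529792786), (0.1286662518978119, 0.1082826778292656), 20.745018005371094) 0.09495627596689382
top rack 0.098 185 ((0.5754392743110657, 0.3489183187484741), (0.008996430784463882, 0.09777097404003143), 20.069597244262695) 0.13170067593536472
scene rack 0.065 581 ((0.5367319583892822, 0.33588534593582153), (0.12988242506980896, 0.10824903100728989), 20.795745849609375) 0.0948249228653083
scene rack 0.098 229 ((0.575541615486145, 0.34902700781822205), (0.010333656333386898, 0.09628383070230484), 19.44536781311035) 0.12815231702855057
```

View pics/rack_top.png

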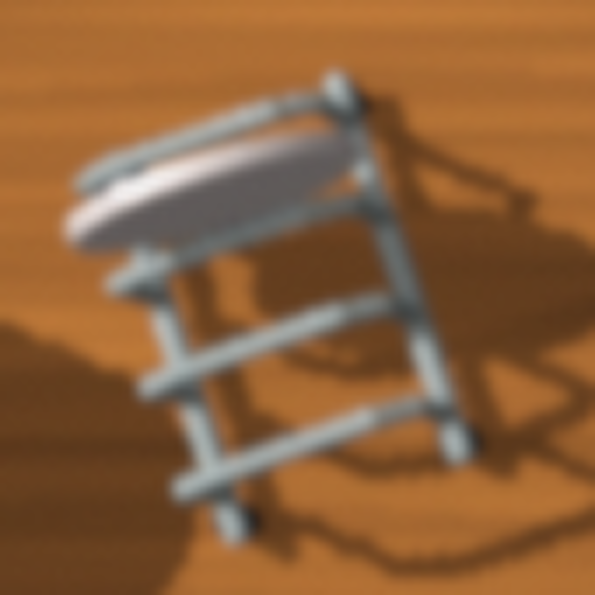

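The rack crop shows four hoops and the saucer in the upper-left (+x) slot. The other two slots are empty.

The measurements agree with the given sizes:

| Item | Measured |
|---|---|
| Lid | 0.149 x 0.130 m, top at z 0.170, yaw 18.6°, lip on the robot side |
| Canister back wall | lid x = +64 mm (should be +66) |
| Cup rim | z 0.245 |
| Rack | 128 mm over the hoops, saucer at +40 mm |

Next I check the inverse kinematics and move the cup.

```bash
cat >> h.py <<'E'
np.set_printoptions(precision=4,suppress=True)
YAW=np.radians(18.6);U=np.array([np.cos(YAW),np.sin(YAW),0]);Z=np.array([0,0,1.])
LID=np.array([.634,.031,.160]); PIV=LID+.066*U
CUP=np.array([.650,.057,.170]); PLATE=np.array([.536,-.2908,.005])
def rv(z,y): return R.from_matrix(np.c_[np.cross(y,z),y,z]).as_rotvec()
W=np.cross(Z,U); DOWN=rv(-Z,W)
def tip(th,s=1,inn=.024,lift=0,piv=PIV,u=U):
    """TCP pose holding the lip with the lid tipped by th about piv"""
    a=np.cos(th)*u-np.sin(th)*Z; n=np.sin(th)*u+np.cos(th)*Z
    return piv-a*(.140-inn)+n*.005+Z*lift, rv(a,s*n)
E
python3 - <<'E'
from h import *
from cell import manip,inverse_kinematics as ik
f=lambda p,r:print(None if (q:=ik(p,r)) is None else np.round(q,2))
f(CUP+[0,0,.026],DOWN);f(PLATE+[0,0,.026],DOWN)
for s in(1,-1):
    for inn,t in((-.08,0),(.024,0),(.024,20),(.024,45),(.024,90)): f(*tip(np.radians(t),s,inn))
    f(*tip(np.pi/2,s,lift=.15))
try:
    manip.move_pose(CUP+[0,0,.15],DOWN); manip.move_linear(CUP+[0,0,.026],.1)
    manip.set_gripper(.045,15); s=manip.state(); print(s["gripper_width"],s["grasp_force"],s["contact_force"],s["tool_pos"],s["clock"])
except Exception as e: print(repr(e))
E
```

```text
[ 0.05  0.25  1.7  -0.    1.19 -1.85]
[-0.54  0.35  1.92 -0.    0.88 -2.43]
None
None
[-0.36 -0.1   2.56  2.1   0.76 -2.52]
[-0.19 -0.2   2.26  0.8   0.5  -1.12]
[ 0.04  0.3   1.49 -0.    1.35 -0.28]
[ 0.04  0.27  1.26 -0.    1.61 -0.28]
None
None
[-0.36 -0.1   2.56  2.1   0.76  0.62]
[-0.19 -0.2   2.26  0.8   0.5   2.03]
None
None
0.06045542559522482 14.90238016044259 [-0.2013 -0.639   1.4908] [0.6503 0.0568 0.1964] 4.7417
```

Run:
```python
from h import *
from cell import manip,inverse_kinematics as ik
P=PLATE+[0,0,.026]
manip.move_linear(CUP+[0,0,.13],.12)
s=manip.state();print(s["gripper_width"],s["contact_force"]); 
manip.move_linear([P[0],P[1],.30],.2)
manip.move_linear(P+[0,0,.03],.15)
manip.dwell(.3);f0=manip.state()["contact_force"][2]
for h in np.arange(.006,-.006,-.001):
    manip.move_linear(P+[0,0,h],.02); df=manip.state()["contact_force"][2]-f0
    if df>1.2: break
print("contact",h,df,f0)
manip.set_gripper(.075); manip.dwell(.2); manip.set_gripper(.088); manip.dwell(.3)
manip.move_linear(P+[0,0,.15],.12);print(manip.state()["clock"])
# reach map: tool pitch th, approach yaw offset, about the lip
g=LID-.066*U+Z*.005
for dy in(-90,-60,-40,-20,0,20,40,60,90):
    o=[]
    for t in range(0,60,5):
        th=np.radians(t);u=R.from_euler('z',dy,degrees=True).apply(U);a=np.cos(th)*u-np.sin(th)*Z;n=np.sin(th)*u+np.cos(th)*Z
        o.append("".join("x" if ik(g+.019*a-b*a,rv(a,s*n)) is None else "O" for s in(1,-1) for b in (0,.06)))
    print(dy,o)
from cell import cams
c=cams.capture("top");a=cloud(c);cv2.imwrite("pics/t1.png",c["image"][100:280,250:500].repeat(3,0).repeat(3,1))
```

```text
0.060776259149747845 [ 0.331  -0.0714 -2.3928]
contact 0.0 1.6700014563831644 -1.6739281220235098
15.3333
-90 ['xxxO', 'xxxO', 'xxOO', 'OOOO', 'OOOO', 'OOOO', 'OOOO', 'OOOO', 'OOOO', 'OOOO', 'OOOO', 'OOOO']
-60 ['xxOx', 'xxOx', 'xxxx', 'xxxx', 'xxxx', 'xxxx', 'xxxx', 'xOxO', 'OOOO', 'OOOO', 'OOOO', 'OOOO']
-40 ['xxOx', 'xxxx', 'xxxx', 'xxOx', 'xxOx', 'xxOx', 'OxOx', 'xxxx', 'xOxO', 'OOOO', 'OOOO', 'OOOO']
-20 ['xxxx', 'xxxx', 'xxxx', 'xxxx', 'xxxx', 'xxxx', 'xxxx', 'xxOx', 'xOOx', 'OOxx', 'OOxx', 'OOxx']
0 ['xxxx', 'xxxx', 'xxxx', 'xxxx', 'xxxx', 'xxOx', 'OxOx', 'OOOO', 'OOOO', 'OOOO', 'OOOO', 'OOOO']
20 ['xxOO', 'xxOO', 'xxOO', 'xxOO', 'OOOO', 'OOOO', 'OOOO', 'OOOO', 'OOOO', 'OOOO', 'OOOO', 'OOOO']
40 ['xxOO', 'xxOO', 'xxOO', 'xxOO', 'OOOO', 'OOOO', 'OOOO', 'OOOO', 'OOOO', 'OOOO', 'OOOO', 'OOOO']
60 ['xxOO', 'xxOO', 'xxOO', 'OOOO', 'OOOO', 'OOOO', 'OOOO', 'OOOO', 'OOOO', 'OOOO', 'OOOO', 'OOOO']
90 ['xxOO', 'xxOO', 'xxOO', 'xOOO', 'xOOO', 'OOOO', 'OOOO', 'OOOO', 'OOOO', 'OOOO', 'OOOO', 'OOOO']
```

View pics/t1.png

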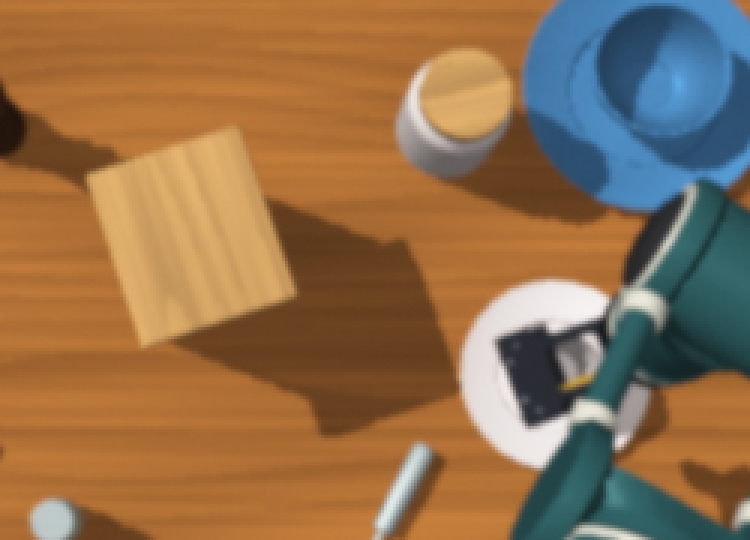

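The cup is standing in the middle of the plate, partly hidden by the gripper at about (575,360) in the crop. The lid is clear, with corners at (88,175), (238,127), (297,296) and (143,347). The tool can only reach the lip horizontally if it approaches at an angle, so I check the whole path with that angle.

```bash
cat >> h.py <<'E'
def lidtool(o,yaw,th,dy,s,d=.003,back=0):
    """tool pose for lid origin o, lid yaw, tipped th (front up); tool in the lid plane at angle dy from lid x"""
    L=R.from_euler('ZY',[yaw,th]).as_matrix()
    a=L@[np.cos(dy),np.sin(dy),0]
    return o+L@[-.074+d,0,.005]+(.019-back)*a, rv(a,s*L[:,2])
def tipped(th,dy,s,lift=0,**k):
    L=R.from_euler('ZY',[YAW,th]).as_matrix()
    return lidtool(PIV+L@[-.066,0,0]+Z*lift,YAW,th,dy,s,**k)
RYAW=np.radians(20.5);RACK=np.array([.5376,.3355,0]);RU=np.array([np.cos(RYAW),np.sin(RYAW),0])
E
python3 - <<'E'
from h import *
from cell import manip,inverse_kinematics as ik
f=lambda p:None if (q:=ik(*p)) is None else np.round(q,2)
slot=RACK-.04*RU+Z*.094
for s in(-1,1):
  for dy in(20,30,40,55,-90,90):
    D=np.radians(dy);print("s",s,"dy",dy,"back",f(tipped(0,D,s,back=.06)))
    for t in(0,15,30,45,60,75,90):print("  ",t,f(tipped(np.radians(t),D,s)))
    print("  lift",f(tipped(np.pi/2,D,s,lift=.12)),"slot",f(lidtool(slot,RYAW,np.pi/2,D,s)),"flip",f(lidtool(slot,RYAW+np.pi,np.pi/2,D,s)))
E
```

```text
s -1 dy 20 back [-0.78  0.44  2.46  1.69  1.54  0.24]
   0 [-0.61  0.45  2.43  1.84  1.5   0.25]
   15 [-0.58  0.15  2.42  1.7   1.2   0.67]
   30 [-0.49 -0.02  2.32  1.4   1.    1.17]
   45 [-0.38 -0.04  2.15  1.02  0.95  1.7 ]
   60 [-0.27  0.04  1.93  0.68  1.05  2.14]
   75 [-0.18  0.18  1.69  0.46  1.25  2.45]
   90 None
  lift None slot None flip [ 0.71  0.26  1.83 -0.35  1.2   0.5 ]
s -1 dy 30 back [-0.78  0.49  2.33  1.51  1.59  0.32]
   0 [-0.64  0.5   2.32  1.65  1.54  0.32]
   15 [-0.61  0.25  2.32  1.53  1.33  0.72]
   30 [-0.54  0.1   2.23  1.31  1.18  1.18]
   45 [-0.44  0.07  2.07  1.04  1.15  1.63]
   60 [-0.33  0.13  1.87  0.78  1.22  2.03]
   75 [-0.24  0.25  1.65  0.59  1.37  2.35]
   90 None
  lift None slot None flip [ 0.78  0.32  1.8  -0.49  1.29  0.63]
s -1 dy 40 back [-0.76  0.55  2.19  1.37  1.65  0.39]
   0 [-0.64  0.55  2.21  1.49  1.61  0.39]
   15 [-0.62  0.34  2.2   1.39  1.45  0.77]
   30 [-0.55  0.22  2.13  1.23  1.35  1.18]
   45 [-0.47  0.18  1.99  1.04  1.33  1.58]
   60 [-0.37  0.22  1.81  0.85  1.38  1.95]
   75 [-0.29  0.33  1.61  0.7   1.5   2.2
[... 2839 characters left out ...]
[ 0.09  0.36  1.94  0.94  1.35 -0.75] flip [ 0.92  0.51  1.73 -0.77  1.56 -2.3 ]
s 1 dy -90 back None
   0 None
   15 None
   30 None
   45 None
   60 None
   75 None
   90 None
  lift None slot [ 0.98  0.82  1.62 -1.07  1.95  0.97] flip [-0.01  0.67  1.93  1.25  1.76  2.08]
s 1 dy 90 back None
   0 None
   15 [-0.44  0.77  1.64  0.95  2.06 -2.3 ]
   30 [-0.43  0.74  1.61  0.99  2.08 -1.98]
   45 [-0.41  0.73  1.57  1.03  2.1  -1.65]
   60 [-0.39  0.73  1.5   1.08  2.11 -1.33]
   75 [-0.36  0.76  1.43  1.13  2.11 -1.  ]
   90 [-0.33  0.8   1.35  1.17  2.11 -0.69]
  lift [-0.33  0.69  1.3   1.27  2.16 -0.51] slot [-0.    0.68  1.91  1.26  1.76 -1.05] flip [ 0.98  0.81  1.64 -1.06  1.95 -2.16]
```

The sideways approach at 30° to the lid's x axis, tipping to about 60° and then turning the lid round over the rack, is reachable throughout. I approach the lip now.

Run:
```python
from h import *
from cell import manip,cams,inverse_kinematics as ik
D=np.radians(30)
manip.move_linear([.536,-.2908,.33],.25)
pre=tipped(0,D,-1,back=.09,lift=.12)
print("pre",ik(*pre))
manip.move_pose(*pre)
manip.set_gripper(.04,50)
st=lambda m:(s:=manip.state(),print(m,s["clock"],s["tool_pos"],s["contact_force"],s["gripper_width"],s["grasp_force"]))
p0=tipped(0,D,-1,back=.09)
manip.move_linear(p0[0],.12);st("low")
manip.move_linear(tipped(0,D,-1)[0],.06);st("in")
print("want",tipped(0,D,-1)[0])
c=cams.capture("scene");a=cloud(c).reshape(-1,3)
b=a[(abs(a[:,0]-.536)<.05)&(abs(a[:,1]+.29)<.05)&(a[:,2]>.06)&(a[:,2]<.1)];print("cup",cv2.minEnclosingCircle(b[:,:2].astype(np.float32)),b[:,2].max())
cv2.imwrite("pics/s2.png",c["image"][100:300,150:420].repeat(3,0).repeat(3,1)[:600,:800])
```

```text
pre [-0.8537  0.2006  2.3424  1.4622  1.6446  0.5946]
low 20.675 [ 0.5199 -0.0451  0.1654] [-0.5075  0.0051 -0.0234] 0.03965937076799611 0.0
in 22.325 [0.5792 0.0223 0.165 ] [ 0.3898  0.0701 -0.1172] 0.03973963140590124 0.0
want [0.5793 0.0226 0.165 ]
cup ((0.5351128578186035, -0.28973886370658875), 0.03177960589528084) 0.08138751013423395
```

View pics/s2.png

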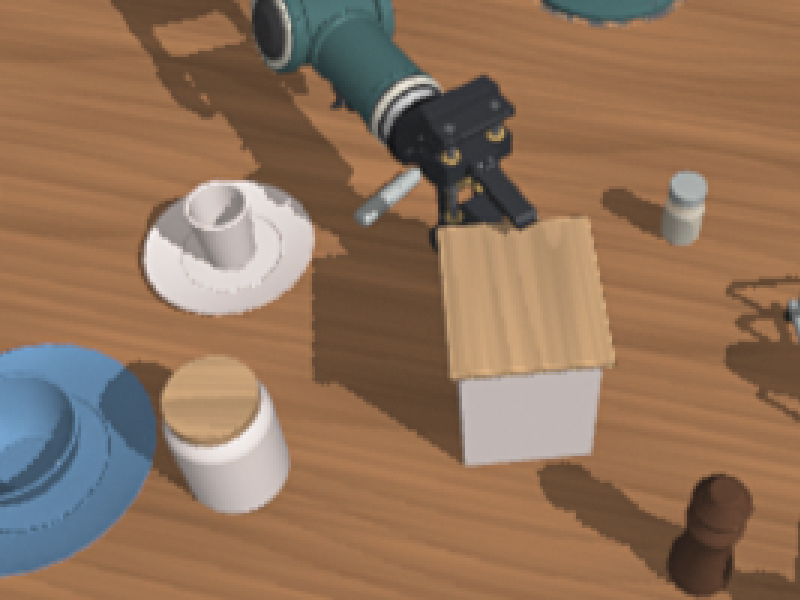

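The cup stands upright in the middle of the plate at about (222,225), measured at (0.535,-0.290) with its rim at 0.081. The gripper is level at the lip near (490,215). I close it and tip the lid.

Run:
```python
from h import *
from cell import manip,cams
D=np.radians(30)
st=lambda m:(s:=manip.state(),print(m,round(s["clock"],1),s["tool_pos"],s["contact_force"],s["moment"],s["gripper_width"],s["grasp_force"]))
manip.set_gripper(.004,50);st("closed")
for t in range(6,61,6):
    p,r=tipped(np.radians(t),D,-1,lift=.001);manip.move_linear(p,.06,r)
    if t in(6,12,24,36,48,60): st(t)
    if t==30: manip.dwell(.2)
c=cams.capture("scene");cv2.imwrite("pics/s3.png",c["image"][80:280,220:480].repeat(3,0).repeat(3,1))
```

```text
closed 22.9 [0.5793 0.0226 0.165 ] [-0.7985 -0.8932  0.1219] [-0.2479  0.4127  0.005 ] 0.009859516444503186 49.99980015680194
6 23.3 [0.5802 0.0232 0.1782] [ 0.6141 -0.8673 -2.3795] [-0.6975  0.8708 -0.0044] 0.009746525314734876 50.02767015248537
12 23.7 [0.5823 0.0241 0.1901] [ 1.338  -0.1426 -2.0888] [-0.5846  0.7107 -0.1351] 0.00933757058542636 50.00211635604501
24 24.4 [0.5902 0.0271 0.213 ] [ 1.4974  0.1688 -2.2172] [-0.4478  0.3204 -0.2953] 0.00958699886000412 50.011174622923136
36 25.3 [0.603  0.0313 0.2348] [-0.197   0.4255 -4.2236] [-0.5319  0.4687 -0.0835] 0.009541570365646236 50.00068048015237
48 26.0 [0.6192 0.037  0.252 ] [ 1.3186  0.4367 -1.4644] [-0.3538  0.0331 -0.1752] 0.009604506586460705 50.03866248764098
60 26.7 [0.6391 0.0435 0.266 ] [ 1.4019  0.4268 -2.0353] [-0.3792 -0.0792 -0.1374] 0.009441010403606582 50.04126599058509
```

View pics/s3.png

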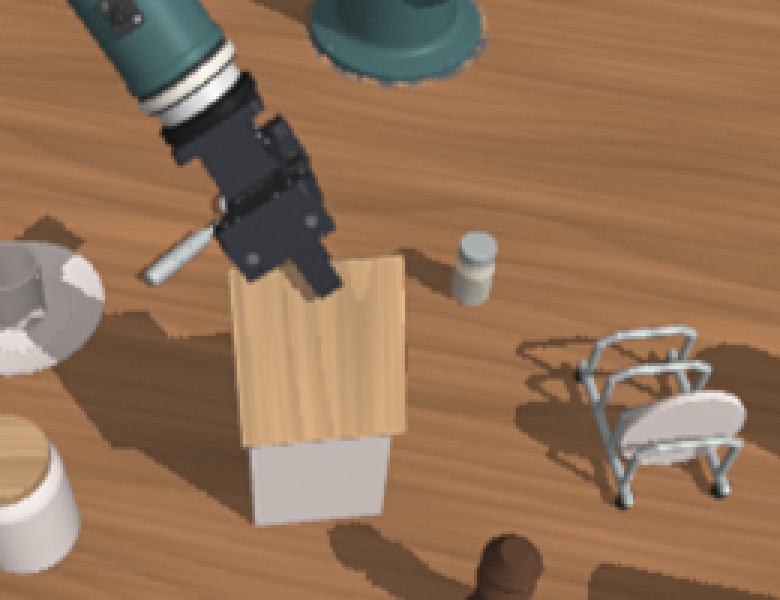

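The lid is tipped 60° with its back edge on the rim at about (320,440), and the canister has not moved. I lift it and carry it to above the slot at rack x = -40 mm.

Run:
```python
from h import *
from cell import manip,cams,inverse_kinematics as ik
D=np.radians(30);slot=RACK-.04*RU+Z*.094
st=lambda m:(s:=manip.state(),print(m,round(s["clock"],1),s["tool_pos"],s["contact_force"],s["gripper_width"],s["joint_pos"]))
p,r=tipped(np.radians(60),D,-1,lift=.17);print(ik(p,r))
g=lidtool(slot+Z*.20,RYAW+np.pi,np.pi/2,D,-1);print(ik(*g))
manip.move_linear(p,.15);st("up")
manip.move_pose(*g);st("over")
manip.dwell(.4)
S=cams.capture("scene");T=cams.capture("top")
np.savez("s4.npz",**S);np.savez("t4.npz",**T)
cv2.imwrite("pics/s4.png",S["image"][60:260,340:600].repeat(3,0).repeat(3,1))
a=cloud(S).reshape(-1,3);o=slot+Z*.20
q=(a-o)@np.c_[RU,np.cross(Z,RU),Z]
b=q[(abs(q[:,0])<.04)&(abs(q[:,1])<.085)&(abs(q[:,2])<.09)];print(len(b),b.min(0),b.max(0))
for h in np.arange(-.07,.07,.02):
    k=b[abs(b[:,2]-h)<.01]; print(round(h,2),len(k),np.median(k,0) if len(k) else"",k.min(0) if len(k) else "",k.max(0) if len(k) else "")
```

```text
[-0.332   0.0331  1.6617  0.7289  1.4402  2.2448]
[ 0.7808  0.1729  1.5962 -0.4737  1.6014  0.4637]
up 28.1 [0.64   0.0432 0.4351] [-0.8001  0.191  -2.8753] 0.009355506504708953 [-0.332   0.034   1.6637  0.7284  1.4401  2.2447]
over 29.6 [0.4989 0.3103 0.3482] [ 0.2404  0.1839 -2.3885] 0.009628348976538971 [ 0.7795  0.1731  1.5965 -0.4727  1.6013  0.4643]
2634 [-0.0273 -0.0645 -0.0745] [0.0171 0.0669 0.09  ]
-0.07 76 [-0.001  -0.0273 -0.0691] [-0.0077 -0.0641 -0.0745] [ 0.0016  0.0659 -0.0607]
-0.05 262 [ 0.0084 -0.01   -0.0486] [-0.0094 -0.0642 -0.0592] [ 0.0116  0.0654 -0.04  ]
-0.03 288 [ 0.0088 -0.0104 -0.0298] [-0.0115 -0.064  -0.04  ] [ 0.0121  0.0657 -0.0201]
-0.01 319 [ 0.0088 -0.0095 -0.0102] [-0.008  -0.0641 -0.02  ] [ 0.0121  0.0669 -0.    ]
0.01 336 [ 0.0086 -0.0088  0.0099] [-0.0106 -0.0637  0.    ] [0.0114 0.0653 0.02  ]
0.03 499 [ 0.0069 -0.0046  0.0337] [-0.008  -0.0639  0.0201] [0.0116 0.0647 0.0399]
0.05 295 [-0.0007 -0.0174  0.0493] [-0.0102 -0.0645  0.04  ] [0.0141 0.0612 0.06  ]
0.07 433 [-0.001  -0.0115  0.0711] [-0.0244 -0.0638  0.06  ] [0.0166 0.0609 0.0798]
```

View pics/s4.png

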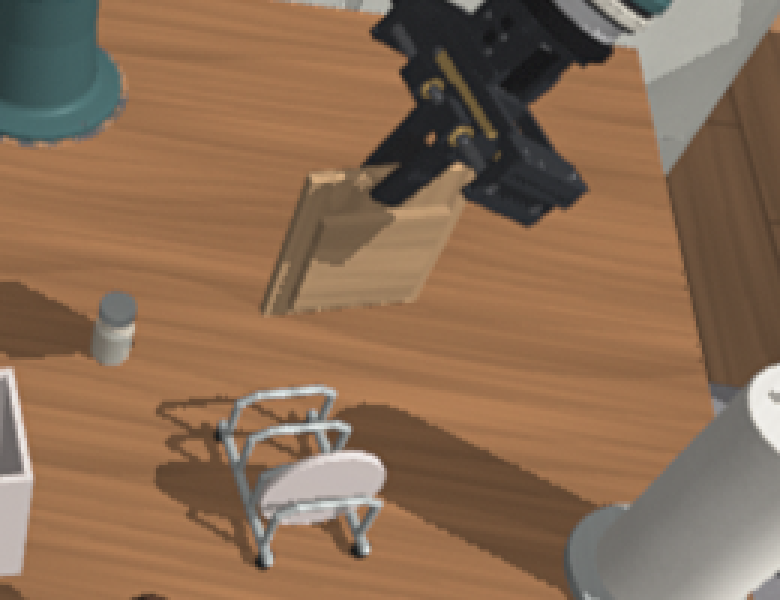

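The lid hangs vertically above the rack, and the mouth of the canister is now open at the left edge of the picture. In the slot frame the underside is at x = -1 mm, the plug reaches +9 mm, the sides are at ±65 mm and the bottom is at -74 mm, all as planned. I lower it.

Run:
```python
from h import *
from cell import manip,cams
D=np.radians(30);slot=RACK-.04*RU+Z*.094
st=lambda m:(s:=manip.state(),print(m,round(s["clock"],1),s["tool_pos"],s["contact_force"],s["gripper_width"]))
g=lambda h:lidtool(slot+Z*h,RYAW+np.pi,np.pi/2,D,-1)[0]
manip.move_linear(g(.075),.1);manip.dwell(.2);f0=manip.state()["contact_force"];st("start")
hit=False
for h in np.arange(.065,.004,-.01):
    manip.move_linear(g(h),.06);df=manip.state()["contact_force"]-f0
    if np.linalg.norm(df)>5: print("touch",h,df);hit=True;break
if not hit:
    for h in np.arange(.005,-.008,-.001):
        manip.move_linear(g(h),.02);df=manip.state()["contact_force"]-f0
        if df[2]>2.5: break
    print("down",h,df)
st("end")
S=cams.capture("scene");cv2.imwrite("pics/s5.png",S["image"][100:260,360:560].repeat(3,0).repeat(3,1))
```

```text
start 31.7 [0.499  0.3111 0.2242] [ 0.4099 -0.5764 -3.4785] 0.009566411314169288
down -0.001 [-0.602  -0.2766  3.8719]
end 35.7 [0.499  0.3108 0.148 ] [-0.1921 -0.853   0.3934] 0.00955608753035542
```

View pics/s5.png

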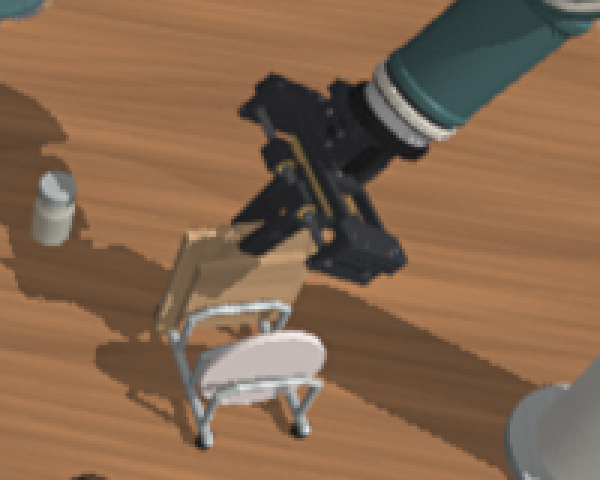

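The lid is in the slot beyond the -20 mm hoop, at about (240,270). Contact came at the rail height within 1 mm, so I release it and back off.

Run:
```python
from h import *
from cell import manip,cams
D=np.radians(30);slot=RACK-.04*RU+Z*.094
for w in(.013,.02,.03): manip.set_gripper(w,10);manip.dwell(.15)
manip.move_linear(lidtool(slot,RYAW+np.pi,np.pi/2,D,-1,back=.12)[0],.08)
p=manip.state()["tool_pos"];manip.move_linear(p+[0,0,.1],.12);manip.dwell(.5)
s=manip.state();print(s["clock"],s["tool_pos"],s["contact_force"])
S=cams.capture("scene");cv2.imwrite("pics/s6.png",S["image"][90:290,180:500].repeat(2,0).repeat(2,1))
a=cloud(S).reshape(-1,3);q=(a-slot)@np.c_[RU,np.cross(Z,RU),Z]
b=q[(abs(q[:,0])<.03)&(abs(q[:,1])<.085)&(abs(q[:,2])<.09)]
for h in np.arange(-.01,.09,.02):
    k=b[abs(b[:,2]-h)<.01]; print(round(h,2),len(k),np.median(k,0) if len(k) else"",k.min(0) if len(k) else "",k.max(0) if len(k) else "")
```

```text
40.2667 [0.4776 0.3666 0.3517] [-0.0941  0.3019 -0.6533]
-0.01 225 [ 0.0161 -0.0103 -0.0107] [-0.0036 -0.0641 -0.02  ] [ 0.025   0.0669 -0.0001]
0.01 167 [ 0.0168 -0.0102  0.0097] [ 0.0008 -0.0637  0.0005] [0.0201 0.0664 0.0197]
0.03 304 [ 0.0152 -0.0028  0.0337] [ 0.0006 -0.0636  0.0201] [0.0217 0.0658 0.04  ]
0.05 187 [ 0.0117 -0.0017  0.0503] [ 0.0033 -0.0628  0.04  ] [0.0144 0.0648 0.06  ]
0.07 270 [0.012  0.0003 0.071 ] [ 0.0026 -0.0631  0.0603] [0.0161 0.0662 0.0756]
```

View pics/s6.png

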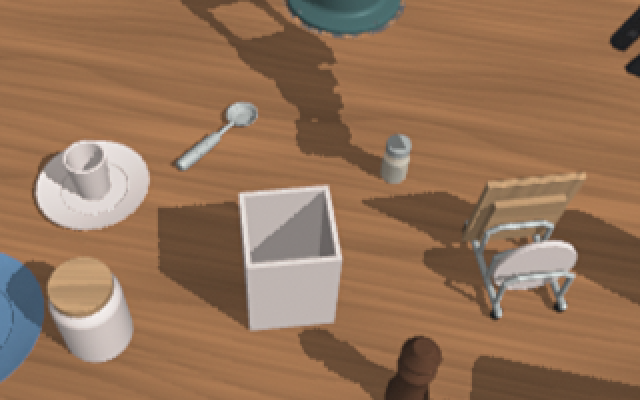

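The lid stands in the slot leaning about 6°, at (530,205). The cup is upright on the plate at (88,170), and the canister and the other items are in place. The gripper is clear, so I hand in.

```bash
python3 -c "
from cell import order
print(order.close_job())"
```

```text
the job is handed in; nothing more can be done
None
```

The job is handed in, with no verdict returned: the cup stands upright in the middle of the side plate, the lid stands on edge in the rack slot at x = -40 mm, and the canister and other items looked undisturbed in the last picture.

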